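# Unclip the spent filter cartridge from its sprung dock and lay it in the tray

## Robot

A 7-joint arm with a two-finger parallel gripper is mounted at the origin on a cart in front of the work surface, level with it; the furniture and walls round the work are solid. World frame = base frame: x ahead of the robot, y to its left, z up, the work surface at z = 0. Lengths are in m, angles in rad, forces in N, time in s.
With the tool pointing down it reaches from about 0.425 to 0.825 m from the base axis. Payload 3.6 kg.
Tool frame: the origin (TCP) lies at the very end of the fingers, on their centre line; the grasp point (between the pads) lies 19 mm behind it; y points along the fingers, x is the direction in which the jaws open and shut, and the axes are right-handed (so a half turn about y gives the same grasp; the last joint's range is limited). The gripper opens to 85 mm and grips with 20 to 120 N. Pads are 22 mm wide; open, the fingers measure 114 mm over their backs; the gripper's body (76 mm by 85 mm) begins 54 mm behind the grasp point. The pads swing forward as they close: fully open they stand 13 mm farther back than shut.
Start: joints at [1.25, 0.615, -0.013, 1.423, 0.008, 1.103, -0.04], TCP at [0.188, -0.622, 0.231] pointing down, gripper open.
Joint ranges: [-3.12, 3.12], [-0.3, 2.06], [-1.34, 1.32], [0.26, 2.42], [-1.36, 4.5], [0.01, 1.98], [-2.84, 2.84]. Speed limits (rad/s): [2.79, 2.79, 3.14, 3.14, 3.14, 3.14, 3.14].

## Interface

Orientations are given as a unit quaternion [w, x, y, z].
In Python, from station import arm gives the robot as it stands.
- The arm moves only by the tool step_arm, never from a script. Its argument "increments" is a list of rows, each an object of numbers: "fingers": the closure in counts, from 0 (fully open) to 255 (shut); "dx", "dy", "dz": the shift along the tool's x, y, z in cm; "ax", "ay", "az": the turn, a rotation vector about the tool's x, y, z in degrees. In form: [{"fingers": .., "dx": .., "dy": .., "dz": .., "ax": .., "ay": .., "az": ..}, ...]. A call has 1 to 20 rows; each row is the pose to reach, as a shift and turn from the pose measured when the call began, along the tool's axes at that moment; what a row does not reach only later rows make up. A row lasts 1/8 s, in which the tool goes at most 62.5 mm and 10.7 degrees, less where a joint would pass 70% of its speed; a pose out of reach is approached as far as the arm can. A call with a gripper value outside its range is refused whole. The fingers move at their own pace and stop on an object; "force" is the grip in N (left out, the last holds). Time passes only in rows, so rows that repeat a pose let the fingers close. It gives the time, the measured TCP pose, the force and the opening at its end, in the units of the state.
- arm.get_state(): the state, without advancing time (a new reading comes with each control period).
- arm.read_camera(name): name is "scene" or "top" or "wrist"; returns (picture, depth): 384x512x3 uint8, red, green, blue; 384x512 float32, m along the optical axis (not along the pixel's ray), 0 where there is no reading.
- arm.camera_model(name): a dict with "intrinsics" (3x3 intrinsics, pixels), "T" (4x4, takes a point from camera to world coordinates); the wrist camera has in their place "tool_from_camera" (4x4, takes a point from camera to tool coordinates, whose origin is the TCP and whose axes are the tool frame's). Camera axes: x right, y down, z forward; pixel columns grow to the right and rows downward; lengths in m; the calibration is good to about 2 mm. A picture is of the moment at which its call begins: read the wrist's pose just before it. camera_model takes no time and is no camera call.
- arm.finish_job(): hands the job in, once; it reports no verdict.
Trained networks look in the newest picture that a camera, given by its name, has taken for a name from the list of things; names that differ only in an ending like _2 or _b are one class to them, and where a whole thing is asked for, a point or a joint stands for the part that bears it (a point fixed in the world has none). Each returns a list of dicts, best first, with "confidence" (0 to 1); they miss things now and then, are a little off and sometimes report something else, mostly with a low value. They report only what shows in the picture. A call takes as long as a camera call. They do not tell look-alikes from the thing itself.
- arm.boxes_of(camera, label): "rect" ([left, top, right, bottom] in pixels, round what is visible of it).
- arm.pinpoint(camera, label): "position" ([row, column] in pixels: a listed point, or the origin of a listed thing).
The state is a dict: "t": time; "qpos": joint angles; "qd": joint speeds; "joint_efforts": joint torques, N m; "tcp_pos": TCP position; "tool_rot": TCP orientation; "wrist_force": force on the tool from outside, world axes, zero at the start; "wrist_torque": the same for the moment, N m; "grip_width": finger opening in m.
Only numpy, scipy, OpenCV 4.12 (cv2) and the standard library are available. Lean on these libraries where they do the work, as an engineer would, in place of code of your own. Each camera call takes 0.05 s, during which the arm holds its last target.

## Task

The spent filter cartridge is snapped into the tilted service dock. Pinch the dock's two sprung tabs together until the cartridge pops up, let the tabs go, then take the cartridge out and set it down (do not drop it) standing flat and right way up on the floor of the steel tray. Leave the other things on the bench where they are, and let go at the end.

Things in the scene. Friction and masses are not known exactly. Their poses are not given: they have to be found in the camera images.
- dock: Fixed dock: foot 112 x 100 mm, open grey cradle 88 x 78 mm whose top deck is tilted 0.42 rad towards the dock's -x side (roughly the robot). Origin on the bench under the deck's centre; x horizontal away from the robot, y left, z up. In its frame the deck's outward normal is (-0.408, 0, 0.913), up-slope is (0.913, 0, 0.408). Rim flat and clear apart from the tabs.
- dock_deck (a point): Centre of the tilted deck's top plane, 64 mm above the dock's origin, over the middle of the pocket (57 mm along the slope x 42 mm) that holds the cartridge.
- ejector (a joint): Sprung plate under the cartridge in the pocket: 0 m while snapped in, 0.016 when popped up. Pushes the cartridge out along the deck's normal with 3 to 5 N as soon as both tabs are off together, and then keeps it up by itself.
- tab_left (a joint): Grey sprung rocker tab on the dock's +y side, pivot axis along the slope, 22 mm from the pocket's middle, 1 mm below the deck. 0 rad at rest, grows to a stop at 0.40 as its pad is pushed towards the other tab; its hook is off the cartridge from about 0.20 to 0.26 on. Springs back by itself: about 2 N at the pad at rest, 6 N at the stop, 0.35 N per mm of pad travel.
- tab_right (a joint): The same tab on the dock's -y side, mirrored: grows as its pad is pushed towards the left one.
- tab_left_pad (a point): Middle of the outer face of the left pad (24 mm wide along the slope, from 13 to 38 mm above the deck). Both pads together measure 67 mm over their outer faces at rest, about 46 mm at the stops. A pinch 2 to 4 mm off centre can stop one tab before the other is free; the net sideways force on the gripper shows it (0.7 N per mm off centre while both pads move).
- tab_right_pad (a point): The same point on the right tab's pad.
- cartridge: Loose white filter box, 54 mm (x, up the slope) x 40 mm (y) x 30 mm high, 0.08 to 0.17 kg, a small hooked-over wing low on each y side (6 mm out). Origin: centre of the underside, z out of the grilled top. Snapped in, its top is only 2 mm above the deck; popped up, 18 mm (underside 12 mm below the deck) with its two end faces, 54 mm apart along the slope, free to grip.
- cartridge_top (a point): Centre of the cartridge's grilled top face, 30 mm from its underside. The cartridge comes out straight along the deck's normal.
- tray: Fixed open steel tray, 170 (x) x 150 (y) x 20 mm, walls 4 mm, floor 4 mm thick. Origin: centre of its underside on the bench.
- jar_steel: Bystander, leave alone: white lidded jar, 50 mm across, 62 mm high. Origin under its middle.
- jar_used: Bystander, leave alone: small jar with a red lid, 42 mm across, 55 mm high. Origin under its middle.
- vial: Bystander, leave alone: brown vial, 17 mm across, 44 mm high. Origin under its middle.
- torch: Bystander, leave alone: black torch lying down, 126 mm long, 30 mm thick. Origin under its middle.
- screwdriver: Bystander, leave alone: red-handled screwdriver lying down along its y axis, 172 mm long. Origin under its middle.
- gear_print: Bystander, leave alone: small printed gear lying flat, 34 mm across, 10 mm high. Origin under its middle.
Not all that is in view belongs to the job. Of the things that look like the tray, the larger one is meant.

How it is judged:
On the way, in this order (a step that is already met when the one before it is completed fails the run):
1. both tabs pinched in together (value of joint each of tab_left, tab_right above 0.17 rad), for 0.05 s.
2. the tabs let go again, the cartridge popped up or already out (value of joint each of tab_left, tab_right below 0.06 rad and z of cartridge in the frame of dock above 0.048 m), for 0.1 s.
3. the cartridge lowered onto the tray's floor, upright, while still held (x of cartridge in the frame of tray between -0.076 and 0.076 m and y of cartridge in the frame of tray between -0.066 and 0.066 m and z of cartridge in the frame of tray below 0.01 m and angle between cartridge's own z axis and vertical below 0.15 rad and contact force between the fingers and cartridge above 0.3 N), for 0.05 s.
At the end, for the whole second after the job is handed in: The cartridge stands flat on the tray's floor, right way up (within 0.15 rad, underside less than 10 mm over the tray's underside, its centre inside the tray's walls), at rest and let go; both tabs are back out (under 0.06 rad) (x of cartridge in the frame of tray between -0.076 and 0.076 m and y of cartridge in the frame of tray between -0.066 and 0.066 m and z of cartridge in the frame of tray below 0.01 m and angle between cartridge's own z axis and vertical below 0.15 rad and value of joint each of tab_left, tab_right below 0.06 rad and linear speed of cartridge below 0.02 m/s and contact force between the fingers and cartridge below 0.02 N); the robot touches nothing.
It fails at once if a bystander moved more than 30 mm (distance of any of jar_steel, jar_used, vial, torch, screwdriver, gear_print from where it was at the start of the episode above 0.03 m).
It also fails if it takes over 48 s, if anything falls off the work surface, if the arm or the gripper's body presses on something with over 40 N, if the wrist force passes 120 N, or if a joint passes its speed limit or range.

## Working session

There is one attempt and no reset: what is moved stays moved. The work goes in short steps, Python scripts to look and compute and a tool call to move; the robot and the scene stay as the last step left them, time stands still between calls to the robot, and variables do not carry over. Pictures are saved under pics/ and viewed, and the job is handed in when it is done.

Besides the shell and the picture viewer there is one more tool, called after "Call:" as name(argument=value, ...), one argument or row to a line, values as JSON. step_arm: Moves the arm, as the interface text tells. Its arguments: {"type":"object","properties":{"increments":{"type":"array"},"force":{"type":"number"}},"required":["increments"]}

```bash
ls; mkdir -p pics
cat > h.py <<'E'
import numpy as np, cv2, json
from station import arm
from scipy.spatial.transform import Rotation as R
np.set_printoptions(precision=4,suppress=True)
def rot(q): return R.from_quat([q[1],q[2],q[3],q[0]])
def Tcam(name,st=None):
    m=arm.camera_model(name)
    K=np.array(m["intrinsics"])
    if name!="wrist": return K,np.array(m["T"])
    st=st or arm.get_state()
    T=np.eye(4);T[:3,:3]=rot(st["tool_rot"]).as_matrix();T[:3,3]=st["tcp_pos"]
    return K,T@np.array(m["tool_from_camera"])
def cloud(name,depth,st=None):
    K,T=Tcam(name,st)
    v,u=np.mgrid[:depth.shape[0],:depth.shape[1]]
    P=np.stack([(u-K[0,2])/K[0,0]*depth,(v-K[1,2])/K[1,1]*depth,depth],-1)
    W=P@T[:3,:3].T+T[:3,3]
    W[depth<=0]=np.nan
    return W
def save(n,im): cv2.imwrite("pics/"+n+".png",cv2.cvtColor(im,cv2.COLOR_RGB2BGR))
E
python3 - <<'E'
from h import *
st=arm.get_state();print(st)
for c in ["top","scene"]:
    im,d=arm.read_camera(c);save(c+"0",im);np.savez("%s0.npz"%c,im=im,d=d)
    W=cloud(c,d)
    for l in ["dock","dock_deck","cartridge_top","tab_left_pad","tab_right_pad","tray"]:
        for r in arm.pinpoint(c,l)[:3]:
            p=r["position"];i,j=int(round(p[0])),int(round(p[1]))
            print(c,l,np.round(p,1),round(r["confidence"],2),W[i,j])
E
```

```text
pics
{'t': 0.0, 'qpos': array([ 1.2505,  0.6159, -0.0126,  1.4249,  0.0081,  1.1034, -0.0404]), 'qd': array([ 0.0005,  0.0011, -0.0003,  0.0008, -0.0017,  0.0006,  0.0007]), 'joint_efforts': array([ -0.    , -46.9211,   0.2596, -17.1035,   0.01  ,   0.0096,
         0.    ]), 'tcp_pos': array([ 0.188 , -0.6214,  0.2302]), 'tool_rot': array([ 0.5683, -0.5673,  0.4221, -0.4207]), 'wrist_force': array([ 0.7828, -0.776 ,  0.2446]), 'wrist_torque': array([-0.0479,  0.0399, -0.0761]), 'grip_width': 0.08531998575792317}
top dock [180.4 317. ] 0.71 [ 0.6411 -0.1362  0.063 ]
top dock_deck [176.4 317.1] 0.82 [ 0.6503 -0.1357  0.0686]
top cartridge_top [178.  316.4] 0.56 [ 0.6458 -0.1336  0.0652]
top tab_left_pad [177.3 309.9] 0.6 [ 0.6484 -0.1188  0.0668]
top tab_left_pad [180.2 299.6] 0.39 [ 0.6452 -0.0971  0.0387]
top tab_right_pad [181.3 315.8] 0.71 [ 0.6382 -0.1331  0.0672]
top tab_right_pad [183.5 333.7] 0.64 [ 0.6382 -0.1901 -0.0019]
top tab_right_pad [177.1 376. ] 0.62 [ 0.6514 -0.2948  0.0191]
top tray [219.  175.2] 0.84 [0.5553 0.225  0.0041]
top tray [202.6 251.2] 0.55 [ 0.5929  0.0282 -0.0012]
scene dock [213.2 302.2] 0.9 [ 0.6223 -0.1391  0.0151]
scene dock_deck [189.5 306.6] 0.82 [ 0.6468 -0.1388  0.0651]
scene cartridge_top [189.3 309.7] 0.61 [ 0.6496 -0.1451  0.0681]
scene tab_left_pad [179.5 289.9] 0.48 [ 0.6248 -0.1042  0.0921]
scene tab_right_pad [198.1 308.8] 0.71 [ 0.6277 -0.1528  0.0559]
scene tab_right_pad [187.3 317.7] 0.65 [ 0.6379 -0.1693  0.0837]
scene tray [205.8 233.4] 0.92 [0.5906 0.0366 0.0026]
scene tray [193.1 167.3] 0.8 [0.564  0.2338 0.0032]
```

View pics/top0.png

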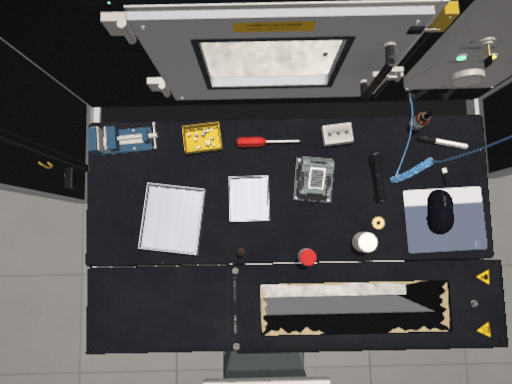

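View pics/scene0.png

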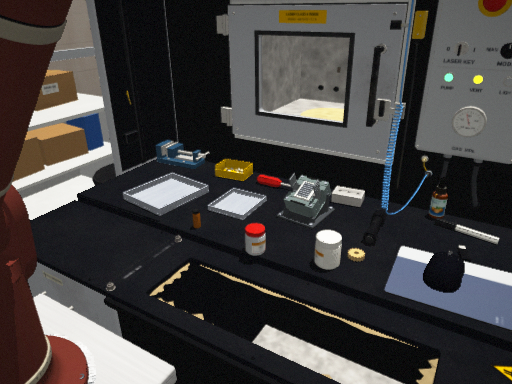

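Run:
```python
from h import *
for c,b in [("top",(100,60,420,300)),("scene",(100,120,420,300))]:
    z=np.load(c+"0.npz");im=z["im"][b[1]:b[3],b[0]:b[2]]
    save(c+"0z",cv2.resize(im,None,fx=2.5,fy=2.5,interpolation=cv2.INTER_CUBIC))
```

```text
(no output)
```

View pics/top0z.png

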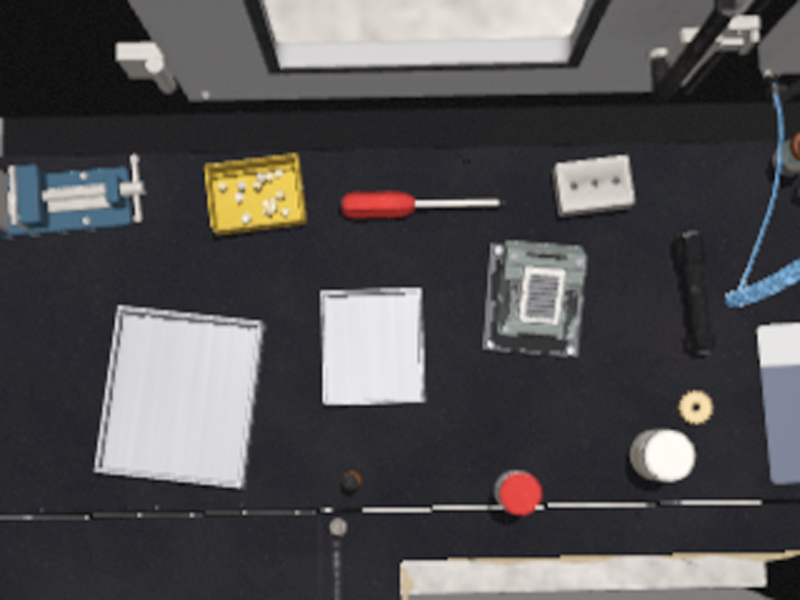

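View pics/scene0z.png

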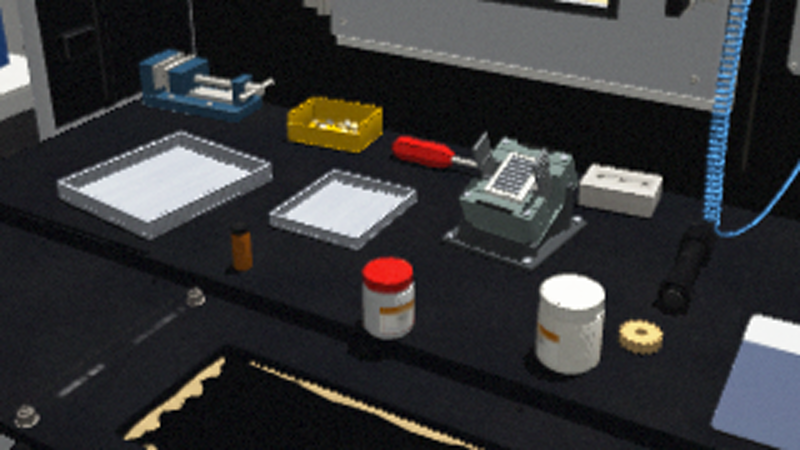

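Run:
```python
from h import *
z=np.load("top0.npz");W=cloud("top",z["d"])
# corners of both trays in top
for n,pts in {"big":[(183,146),(186,204),(253,196),(246,139)],"small":[(176,229),(176,268),(220,270),(221,229)],
 "redjar":[(257,307)],"wjar":[(241,365)],"vial":[(252,240)],"deckcorners":[(157,299),(158,334),(200,296),(199,331)]}.items():
    print(n,[W[p] for p in pts])
# bench-level footprint / tray rim
m=(W[...,0]>.5)&(W[...,0]<.8)&(W[...,1]>-.25)&(W[...,1]<0)
P=W[m]; P=P[P[:,2]>.03];print(len(P),np.nanmin(P,0),np.nanmax(P,0))
hi=W[m];hi=hi[hi[:,2]>.085];print(hi)
```

```text
big [array([ 0.6511,  0.3017, -0.0003]), array([ 0.6402,  0.1503, -0.0018]), array([0.4679, 0.1688, 0.0204]), array([0.4885, 0.3134, 0.0171])]
small [array([ 0.6653,  0.0846, -0.0024]), array([ 0.6637, -0.0179, -0.0068]), array([ 0.5477, -0.0202, -0.0026]), array([0.5468, 0.085 , 0.015 ])]
redjar [array([ 0.4539, -0.1065,  0.0533])]
wjar [array([ 0.4896, -0.248 ,  0.0597])]
vial [array([0.469 , 0.057 , 0.0418])]
deckcorners [array([ 0.712 , -0.1008, -0.0026]), array([ 0.707 , -0.1928, -0.001 ]), array([ 0.5978, -0.0887,  0.004 ]), array([ 0.5987, -0.1802,  0.0007])]
1547 [ 0.5017 -0.2488  0.0302] [ 0.8    -0.0919  0.3771]
[[ 0.7998 -0.2179  0.3742]
 [ 0.799  -0.219   0.376 ]
 [ 0.7998 -0.2214  0.3741]
 ...
 [ 0.6197 -0.1645  0.0927]
 [ 0.6174 -0.1621  0.0923]
 [ 0.6173 -0.1644  0.0928]]
```

The tray has two candidates: the large one at top px (175,219), about 165×150 mm, and the small one at (250,199), about 117×103 mm. The larger one fits 170×150, so it is the tray. The dock is at (317,178). Next I'll move the wrist camera over the dock.

```bash
cat >> h.py <<'E'
def deckframe(yaw):
    y=np.array([-np.sin(yaw),np.cos(yaw),0]);h=np.array([np.cos(yaw),np.sin(yaw),0])
    n=-0.408*h+0.913*np.array([0,0,1.]);n/=np.linalg.norm(n)
    s=np.cross(y,n);return s,y,n   # upslope, y, normal
def inc(pos,xax,yax,st=None):
    """target TCP pos, tool x axis, tool y axis (world) -> increments cm/deg"""
    st=st or arm.get_state();R0=rot(st["tool_rot"]).as_matrix()
    xax=xax/np.linalg.norm(xax);yax=yax/np.linalg.norm(yax)
    R1=np.stack([xax,yax,np.cross(xax,yax)],1)
    d=R0.T@(np.array(pos)-st["tcp_pos"])*100
    a=np.degrees(R.from_matrix(R0.T@R1).as_rotvec())
    print("d cm",d.round(3),"a deg",a.round(2),"|a|",np.linalg.norm(a).round(1),"dist mm",np.linalg.norm(d)*10)
E
python3 - <<'E'
from h import *
st=arm.get_state();print(rot(st["tool_rot"]).as_matrix())
print(Tcam("wrist"));print(np.array(arm.camera_model("wrist")["tool_from_camera"]))
s,y,n=deckframe(-0.06);D=np.array([.650,-.137,.064])
for sg in (1,-1): inc(D+n*0.17-0.03*s,sg*y,-n)
z=np.load("top0.npz");im=z["im"][140:215,280:355]
save("dz",cv2.resize(im,None,fx=8,fy=8,interpolation=cv2.INTER_CUBIC))
E
```

```text
[[ 0.2896  0.0001  0.9571]
 [-0.9571  0.      0.2896]
 [ 0.     -1.      0.0001]]
(array([[315.9637,   0.    , 254.4143],
       [  0.    , 315.9637, 190.6511],
       [  0.    ,   0.    ,   1.    ]]), array([[ 0.288 , -0.9051, -0.313 ,  0.2691],
       [-0.9576, -0.2725, -0.0932, -0.597 ],
       [-0.001 ,  0.3265, -0.9452,  0.3732],
       [ 0.    ,  0.    ,  0.    ,  1.    ]]))
[[ 1.     -0.0013 -0.0015 -0.0006]
 [ 0.001  -0.3266  0.9452 -0.1419]
 [-0.0017 -0.9452 -0.3266  0.0847]
 [ 0.      0.      0.      1.    ]]
d cm [-36.412   2.441  49.17 ] a deg [  -5.97 -156.55  -33.38] |a| 160.2 dist mm 612.3312955249338
d cm [-36.412   2.441  49.17 ] a deg [23.82 19.97 -4.26] |a| 31.4 dist mm 612.3312955249338
```

View pics/dz.png

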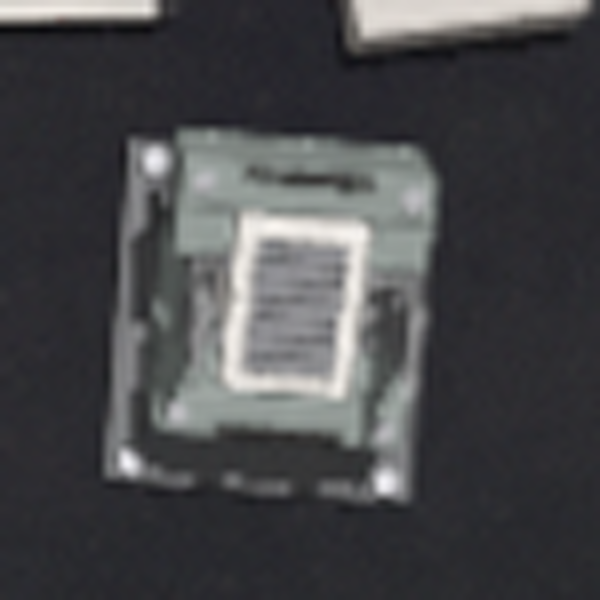

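Call:
step_arm(
  increments=[
    {"fingers": 0, "dx": -36.4, "dy": 2.4, "dz": 49.2, "ax": 23.8, "ay": 20, "az": -4.3},
    {"fingers": 0, "dx": -36.4, "dy": 2.4, "dz": 49.2, "ax": 23.8, "ay": 20, "az": -4.3},
    {"fingers": 0, "dx": -36.4, "dy": 2.4, "dz": 49.2, "ax": 23.8, "ay": 20, "az": -4.3},
    {"fingers": 0, "dx": -36.4, "dy": 2.4, "dz": 49.2, "ax": 23.8, "ay": 20, "az": -4.3},
    {"fingers": 0, "dx": -36.4, "dy": 2.4, "dz": 49.2, "ax": 23.8, "ay": 20, "az": -4.3},
    {"fingers": 0, "dx": -36.4, "dy": 2.4, "dz": 49.2, "ax": 23.8, "ay": 20, "az": -4.3},
    {"fingers": 0, "dx": -36.4, "dy": 2.4, "dz": 49.2, "ax": 23.8, "ay": 20, "az": -4.3},
    {"fingers": 0, "dx": -36.4, "dy": 2.4, "dz": 49.2, "ax": 23.8, "ay": 20, "az": -4.3},
    {"fingers": 0, "dx": -36.4, "dy": 2.4, "dz": 49.2, "ax": 23.8, "ay": 20, "az": -4.3},
    {"fingers": 0, "dx": -36.4, "dy": 2.4, "dz": 49.2, "ax": 23.8, "ay": 20, "az": -4.3},
    {"fingers": 0, "dx": -36.4, "dy": 2.4, "dz": 49.2, "ax": 23.8, "ay": 20, "az": -4.3},
    {"fingers": 0, "dx": -36.4, "dy": 2.4, "dz": 49.2, "ax": 23.8, "ay": 20, "az": -4.3},
    {"fingers": 0, "dx": -36.4, "dy": 2.4, "dz": 49.2, "ax": 23.8, "ay": 20, "az": -4.3},
    {"fingers": 0, "dx": -36.4, "dy": 2.4, "dz": 49.2, "ax": 23.8, "ay": 20, "az": -4.3},
    {"fingers": 0, "dx": -36.4, "dy": 2.4, "dz": 49.2, "ax": 23.8, "ay": 20, "az": -4.3},
    {"fingers": 0, "dx": -36.4, "dy": 2.4, "dz": 49.2, "ax": 23.8, "ay": 20, "az": -4.3},
  ],
)

```text
t: 2.7
tcp_pos: [0.5536, -0.1318, 0.2074]
tool_rot: [-0.575, 0.373, -0.396, 0.611]
wrist_force: [-0.3, 0.5, -1.2]
grip_width: 0.0853
```

Run:
```python
from h import *
st=arm.get_state();print(st["t"],st["qpos"],st["tcp_pos"],rot(st["tool_rot"]).as_matrix(),st["wrist_force"])
im,d=arm.read_camera("wrist");save("w1",im);np.savez("w1.npz",im=im,d=d)
W=cloud("wrist",d,st)
for l in ["dock_deck","cartridge_top","tab_left_pad","tab_right_pad"]:
    for r in arm.pinpoint("wrist",l)[:3]:
        p=r["position"];i,j=int(round(p[0])),int(round(p[1]))
        print(l,np.round(p,1),round(r["confidence"],2),W[i,j])
```

```text
2.7 [ 0.1938  0.3754  0.052   2.0509 -0.2961  0.3139 -1.1307] [ 0.5536 -0.1318  0.2074] [[-0.0615  0.407   0.9114]
 [-0.9981 -0.0256 -0.056 ]
 [ 0.0006 -0.9131  0.4078]] [-0.3191  0.5484 -1.2477]
dock_deck [ 71.1 152.1] 0.41 [ 0.7529 -0.0224  0.012 ]
cartridge_top [141.7 251.4] 0.89 [ 0.6473 -0.1334  0.0659]
tab_left_pad [140.2 212.8] 0.91 [ 0.6425 -0.1004  0.101 ]
tab_right_pad [135.9 251.2] 0.73 [ 0.6521 -0.1338  0.0703]
tab_right_pad [151.  285.1] 0.7 [ 0.6296 -0.1625  0.0978]
```

View pics/w1.png

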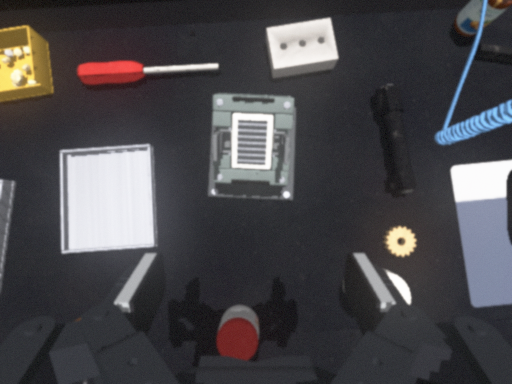

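The wrist view shows the dock at px (252,145), with the white cartridge at (252,140). I'll measure it precisely from depth.

```bash
cat > fit.py <<'E'
from h import *
def fit(f,st,box=(195,85,310,205)):
    z=np.load(f);im,d=z["im"],z["d"];W=cloud("wrist",d,st)
    g=im.min(2).astype(int);l,t,r,b=box
    m=np.zeros(d.shape,np.uint8);m[t:b,l:r]=(g[t:b,l:r]>175)
    m=cv2.morphologyEx(m,cv2.MORPH_CLOSE,np.ones((9,9)))
    n,lab,stt,c=cv2.connectedComponentsWithStats(m)
    k=1+np.argmax(stt[1:,4]);mk=lab==k
    P=W[mk];P=P[~np.isnan(P).any(1)]
    cen=P.mean(0);u,sv,vt=np.linalg.svd(P-cen);nn=vt[2]*np.sign(vt[2][2])
    res=(P-cen)@nn;ok=abs(res)<.004
    P=P[ok];cen=P.mean(0);vt=np.linalg.svd(P-cen)[2];nn=vt[2]*np.sign(vt[2][2])
    print("bbox",stt[k],"cen",cen,"normal",nn,"tilt",np.arccos(nn[2]),"yaw from normal",np.arctan2(-nn[1],-nn[0]))
    hz=np.cross(np.array([0,0,1]),nn);hz/=np.linalg.norm(hz);up=np.cross(nn,hz)
    q=np.stack([(P-cen)@up,(P-cen)@hz],1).astype(np.float32)*1000
    print("minrect mm",cv2.minAreaRect(q))
    return W,cen,mk
E
python3 - <<'E'
from fit import *
st=arm.get_state()
W,cen,mk=fit("w1.npz",st)
for yaw in (-.04,-.06,-.08):
  s,y,n=deckframe(yaw)
  Q=(W-cen);Q=np.stack([Q@s,Q@y,Q@n],-1)
  near=(abs(Q[...,0])<.05)&(abs(Q[...,1])<.06)&(Q[...,2]>.012)&(Q[...,2]<.045)
  for sg in(1,-1):
    p=Q[near&(Q[...,1]*sg>0)];print(yaw,sg,len(p),np.percentile(p,[2,25,50,75,98],axis=0).round(4).tolist())
# deck points and foot edges
  dk=(abs(Q[...,0])<.035)&(abs(Q[...,1])<.04)&(abs(Q[...,2])<.008)&(~mk);print("deck z",np.median(Q[dk][:,2]))
E
```

```text
bbox [ 230  113   45   57 2290] cen [ 0.6485 -0.1334  0.066 ] normal [-0.3976  0.0426  0.9166] tilt 0.4113646773092996 yaw from normal -0.10682720438125363
minrect mm ((-1.2754440307617188, -0.042324066162109375), (53.866024017333984, 43.23395919799805), 0.0008373688324354589)
-0.04 1 224 [[-0.0101, 0.0297, 0.0149], [-0.0044, 0.0306, 0.027], [0.0022, 0.0316, 0.0332], [0.0082, 0.0335, 0.0344], [0.0125, 0.0355, 0.0355]]
-0.04 -1 220 [[-0.0136, -0.0338, 0.0123], [-0.0074, -0.0315, 0.027], [-0.0014, -0.03, 0.0346], [0.0046, -0.0288, 0.0361], [0.0087, -0.028, 0.0374]]
deck z -0.0026495168116479123
-0.06 1 227 [[-0.0107, 0.0296, 0.0127], [-0.0049, 0.0303, 0.027], [0.0015, 0.0314, 0.0334], [0.0074, 0.0332, 0.0346], [0.0119, 0.0352, 0.0357]]
-0.06 -1 219 [[-0.0131, -0.0339, 0.0123], [-0.0069, -0.0317, 0.027], [-0.0009, -0.0302, 0.0344], [0.0051, -0.029, 0.0358], [0.0093, -0.0285, 0.0372]]
deck z -0.0026733844851100867
-0.08 1 231 [[-0.0113, 0.0296, 0.0123], [-0.0055, 0.03, 0.027], [0.001, 0.031, 0.0336], [0.0066, 0.0327, 0.0348], [0.0113, 0.0348, 0.036]]
-0.08 -1 214 [[-0.0125, -0.034, 0.0127], [-0.0061, -0.0321, 0.0277], [-0.0002, -0.0304, 0.0342], [0.0058, -0.0293, 0.0356], [0.0099, -0.0289, 0.0369]]
deck z -0.0026751861127832285
```

```bash
cat >> h.py <<'E'
YAW=-0.09
S,Y,N=deckframe(YAW)
DECK=np.array([0.6485,-0.1334,0.066])-0.002*N+0.0004*Y-0.0005*S
E
python3 - <<'E'
from h import *
print(DECK); inc(DECK+0.06*N,-Y,-N)
E
```

```text
[ 0.6489 -0.133   0.064 ]
d cm [-0.469 10.966  2.84 ] a deg [ 0.02  1.56 -0.66] |a| 1.7 dist mm 113.37589917045813
```

Call:
step_arm(
  increments=[
    {"dx": -0.47, "dy": 5, "dz": 2.84, "ax": 0, "ay": 1.6, "az": -0.7},
    {"dx": -0.47, "dy": 9, "dz": 2.84, "ax": 0, "ay": 1.6, "az": -0.7},
    {"dx": -0.47, "dy": 10.97, "dz": 2.84, "ax": 0, "ay": 1.6, "az": -0.7},
    {"dx": -0.47, "dy": 10.97, "dz": 2.84, "ax": 0, "ay": 1.6, "az": -0.7},
    {"dx": -0.47, "dy": 10.97, "dz": 2.84, "ax": 0, "ay": 1.6, "az": -0.7},
    {"dx": -0.47, "dy": 10.97, "dz": 2.84, "ax": 0, "ay": 1.6, "az": -0.7},
  ],
)

```text
schema error: expected keys fingers, dx, dy, dz, ax, ay, az
```

Run:
```python
from fit import *
st=arm.get_state();print(st["t"],st["tcp_pos"],rot(st["tool_rot"]).as_matrix(),st["wrist_force"])
inc(DECK+0.009*N,-Y,-N)
im,d=arm.read_camera("wrist");save("w2",im);np.savez("w2.npz",im=im,d=d)
K,T=Tcam("wrist",st);Ti=np.linalg.inv(T)
def px(p):
    c=Ti[:3,:3]@p+Ti[:3,3];q=K@c;return q[:2]/q[2]
for nm,p in {"deck":DECK,"top":DECK+.002*N,"L":DECK+.0335*Y+.0255*N,"R":DECK-.0335*Y+.0255*N}.items():print(nm,px(p))
for l in ["dock_deck","cartridge_top","tab_left_pad","tab_right_pad"]:
    for r in arm.pinpoint("wrist",l)[:2]: print(l,np.round(r["position"],1)[::-1],round(r["confidence"],2))
```

```text
2.95 [ 0.5537 -0.1312  0.2073] [[-0.0604  0.4069  0.9115]
 [-0.9982 -0.0252 -0.0549]
 [ 0.0006 -0.9131  0.4077]] [-0.9193  0.4327 -0.1381]
d cm [-0.41  16.066  2.841] a deg [ 0.02  1.56 -0.66] |a| 1.7 dist mm 163.20229531325458
deck [251.238  140.9531]
top [251.1961 141.316 ]
L [213.9817 144.9301]
R [287.3627 146.9434]
cartridge_top [254.2 140.7] 0.87
tab_left_pad [213.5 143.5] 0.91
tab_right_pad [288.9 148.2] 0.6
```

View pics/w2.png

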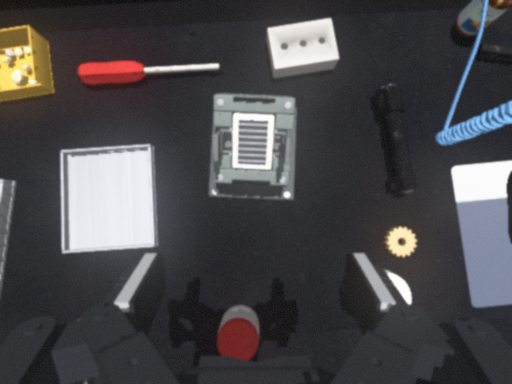

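The call was refused because every row needs "fingers". The picture is unchanged, and the projected model points match the networks' to within about 3 px.

Call:
step_arm(
  increments=[
    {"fingers": 0, "dx": -0.45, "dy": 5, "dz": 2.84, "ax": 0, "ay": 1.6, "az": -0.7},
    {"fingers": 0, "dx": -0.45, "dy": 9, "dz": 2.84, "ax": 0, "ay": 1.6, "az": -0.7},
    {"fingers": 0, "dx": -0.45, "dy": 10.97, "dz": 2.84, "ax": 0, "ay": 1.6, "az": -0.7},
    {"fingers": 0, "dx": -0.45, "dy": 10.97, "dz": 2.84, "ax": 0, "ay": 1.6, "az": -0.7},
    {"fingers": 0, "dx": -0.45, "dy": 10.97, "dz": 2.84, "ax": 0, "ay": 1.6, "az": -0.7},
    {"fingers": 0, "dx": -0.45, "dy": 10.97, "dz": 2.84, "ax": 0, "ay": 1.6, "az": -0.7},
  ],
)

```text
t: 3.95
tcp_pos: [0.6248, -0.1312, 0.1202]
tool_rot: [-0.566, 0.367, -0.401, 0.62]
wrist_force: [-1.4, -0.4, 0.6]
grip_width: 0.0852
```

Run:
```python
from fit import *
st=arm.get_state();print(st["t"],st["tcp_pos"],st["wrist_force"])
inc(DECK+0.009*N,-Y,-N)
im,d=arm.read_camera("wrist");save("w3",im);np.savez("w3.npz",im=im,d=d)
K,T=Tcam("wrist",st);Ti=np.linalg.inv(T)
def px(p):
    c=Ti[:3,:3]@p+Ti[:3,3];q=K@c;return q[:2]/q[2]
for nm,p in {"deck":DECK,"top":DECK+.002*N,"L":DECK+.0335*Y+.0255*N,"R":DECK-.0335*Y+.0255*N}.items():print(nm,px(p))
for l in ["dock_deck","cartridge_top","tab_left_pad","tab_right_pad"]:
    for r in arm.pinpoint("wrist",l)[:2]: print(l,np.round(r["position"],1)[::-1],round(r["confidence"],2))
W=cloud("wrist",d,st);Q=W-DECK;Q=np.stack([Q@S,Q@Y,Q@N],-1)
near=(abs(Q[...,0])<.02)&(abs(Q[...,1])<.045)&(Q[...,2]>.012)&(Q[...,2]<.042)
for sg in(1,-1):
    p=Q[near&(Q[...,1]*sg>.02)];print(sg,len(p),np.percentile(p,[2,25,50,75,98],axis=0).round(4).tolist())
```

```text
3.95 [ 0.6248 -0.1312  0.1202] [-1.3729 -0.4406  0.6065]
d cm [-0.043  5.214 -0.099] a deg [-0.1  -0.04  0.07] |a| 0.1 dist mm 52.14651016335572
deck [255.159  210.9127]
top [255.1702 212.0329]
L [201.1421 226.9791]
R [309.4807 226.6609]
cartridge_top [254.1 209.7] 0.81
cartridge_top [451.4 323.8] 0.65
tab_left_pad [200.3 225.1] 0.84
tab_right_pad [310.2 229.8] 0.87
1 600 [[-0.0106, 0.0278, 0.0134], [-0.0039, 0.0288, 0.0229], [0.0025, 0.0295, 0.034], [0.009, 0.0312, 0.0368], [0.0119, 0.0334, 0.0381]]
-1 621 [[-0.0117, -0.0348, 0.0136], [-0.0049, -0.0325, 0.0232], [0.0015, -0.0308, 0.0338], [0.0078, -0.0303, 0.0373], [0.0109, -0.0295, 0.0385]]
```

View pics/w3.png

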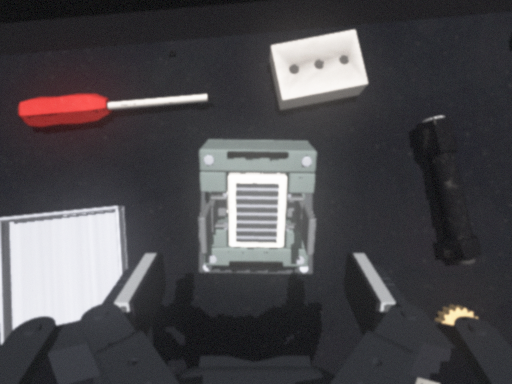

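Call:
step_arm(
  increments=[
    {"fingers": 0, "dx": 0, "dy": 1.5, "dz": -0.1, "ax": -0.1, "ay": 0, "az": 0},
    {"fingers": 0, "dx": 0, "dy": 3, "dz": -0.1, "ax": -0.1, "ay": 0, "az": 0},
    {"fingers": 0, "dx": 0, "dy": 4.4, "dz": -0.1, "ax": -0.1, "ay": 0, "az": 0},
    {"fingers": 0, "dx": 0, "dy": 5.2, "dz": -0.1, "ax": -0.1, "ay": 0, "az": 0},
    {"fingers": 0, "dx": 0, "dy": 5.2, "dz": -0.1, "ax": -0.1, "ay": 0, "az": 0},
    {"fingers": 0, "dx": 0, "dy": 5.2, "dz": -0.1, "ax": -0.1, "ay": 0, "az": 0},
  ],
  force=20,
)

```text
t: 4.95
tcp_pos: [0.645, -0.133, 0.0717]
tool_rot: [-0.565, 0.367, -0.402, 0.62]
wrist_force: [-0.6, 0.4, -0.3]
grip_width: 0.0853
```

Run:
```python
from fit import *
st=arm.get_state();print(st["t"],st["tcp_pos"],st["wrist_force"],st["wrist_force"]@Y)
inc(DECK+0.009*N-.0004*Y,-Y,-N)
im,d=arm.read_camera("wrist");save("w4",im)
```

```text
4.95 [ 0.645  -0.133   0.0717] [-0.5535  0.4105 -0.2689] 0.35909621790636587
d cm [ 0.011 -0.036  0.041] a deg [ 0.05 -0.04  0.06] |a| 0.1 dist mm 0.5588892242634089
```

View pics/w4.png

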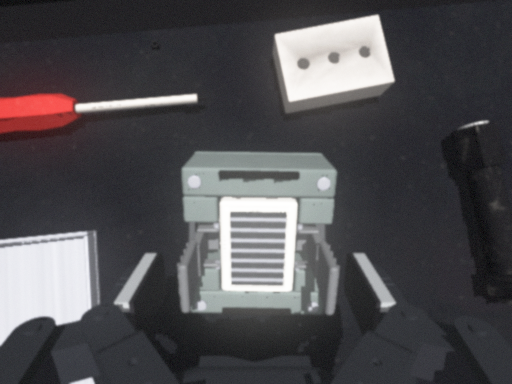

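Run:
```python
from fit import *
st=arm.get_state();print(st["t"],st["tcp_pos"],st["wrist_force"],np.abs(st["qd"]).max())
im,d=arm.read_camera("wrist");save("w5",cv2.resize(im[130:384,80:432],None,fx=2.2,fy=2.2,interpolation=cv2.INTER_CUBIC))
K,T=Tcam("wrist",st);Ti=np.linalg.inv(T)
def px(p):
    c=Ti[:3,:3]@p+Ti[:3,3];q=K@c;return q[:2]/q[2]
for nm,p in {"deck":DECK,"top":DECK+.002*N,"L":DECK+.0335*Y+.0255*N,"R":DECK-.0335*Y+.0255*N}.items():print(nm,px(p))
for l in ["cartridge_top","tab_left_pad","tab_right_pad"]:
    for r in arm.pinpoint("wrist",l)[:2]: print(l,np.round(r["position"],1)[::-1],round(r["confidence"],2))
W=cloud("wrist",d,st);Q=W-DECK;Q=np.stack([Q@S,Q@Y,Q@N],-1)
near=(abs(Q[...,0])<.02)&(abs(Q[...,1])<.038)&(Q[...,2]>.012)&(Q[...,2]<.042)
for sg in(1,-1):
    p=Q[near&(Q[...,1]*sg>.02)];print(sg,len(p),np.percentile(p,[2,25,50,75,98],axis=0).round(4).tolist())
# finger pixels in tool frame
Rt=rot(st["tool_rot"]).as_matrix();F=(W-st["tcp_pos"])@Rt
f=(abs(F[...,2])<.012)&(F[...,1]>-.05)&(F[...,1]<.01)&(abs(F[...,0])>.04)&(abs(F[...,0])<.06)
for sg in (1,-1):
    p=F[f&(F[...,0]*sg>0)];print("finger",sg,len(p),np.percentile(p,[2,25,50,75,98],axis=0).round(4).tolist() if len(p) else "")
```

```text
5.0 [ 0.645 -0.133  0.072] [ 1.1122  0.1563 -1.0542] 0.0054777309539779445
deck [255.6663 246.4807]
top [255.686  248.3417]
L [183.2466 274.0398]
R [328.6446 273.6166]
cartridge_top [259.2 250.2] 0.78
tab_left_pad [185.  273.4] 0.56
1 1221 [[-0.0103, 0.0278, 0.0134], [-0.0035, 0.0288, 0.0221], [0.0034, 0.0292, 0.0321], [0.0099, 0.0308, 0.0368], [0.0121, 0.0334, 0.0381]]
-1 1285 [[-0.0115, -0.0348, 0.0135], [-0.0047, -0.0322, 0.0223], [0.0022, -0.0306, 0.0319], [0.0088, -0.0302, 0.0371], [0.011, -0.0295, 0.0384]]
finger 1 2795 [[0.0414, -0.0497, -0.0097], [0.0417, -0.0428, 0.0007], [0.042, -0.0353, 0.0069], [0.046, -0.0262, 0.0107], [0.0547, -0.0148, 0.0115]]
finger -1 2812 [[-0.0566, -0.0497, -0.0096], [-0.048, -0.043, 0.0008], [-0.044, -0.0355, 0.0072], [-0.0436, -0.0264, 0.0108], [-0.0433, -0.0148, 0.0117]]
```

View pics/w5.png

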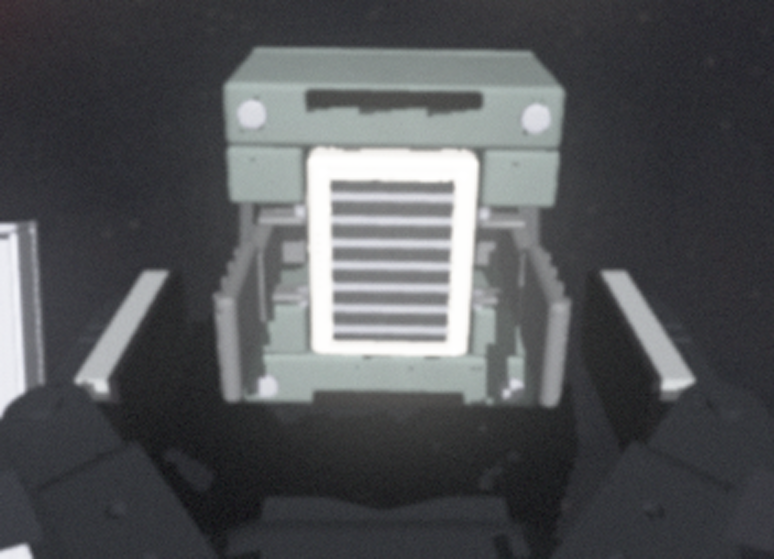

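Relative to the fingers as seen in the same picture, the tabs sit about 1.2–1.8 mm to tool +x. I'll shift 1.5 mm, squeeze partway and read the side force.

Call:
step_arm(
  increments=[
    {"fingers": 0, "dx": 0.15, "dy": 0, "dz": 0, "ax": 0, "ay": 0, "az": 0},
    {"fingers": 0, "dx": 0.15, "dy": 0, "dz": 0, "ax": 0, "ay": 0, "az": 0},
    {"fingers": 0, "dx": 0.15, "dy": 0, "dz": 0, "ax": 0, "ay": 0, "az": 0},
  ],
  force=20,
)

```text
t: 5.58
tcp_pos: [0.6449, -0.1345, 0.0721]
tool_rot: [-0.566, 0.367, -0.402, 0.62]
wrist_force: [0.0, -1.0, -0.1]
grip_width: 0.0855
```

```bash
cat > fr.py <<'E'
from h import *
f=[];
for i in range(8):
    st=arm.get_state();f.append(st["wrist_force"]);
    if i<7: arm.read_camera("wrist")
f=np.array(f);X=rot(st["tool_rot"]).as_matrix()
print("t",st["t"],"tcp",st["tcp_pos"],"w",st["grip_width"],"force tool mean",(f@X).mean(0),"std",(f@X).std(0))
im,d=arm.read_camera("wrist");save("f%.2f"%st["t"],im)
E
python3 fr.py
```

```text
t 5.925 tcp [ 0.6449 -0.1344  0.072 ] w 0.08529818792625003 force tool mean [-0.1958  0.1329  0.1722] std [0.8672 0.4136 0.3345]
```

Call:
step_arm(
  increments=[
    {"fingers": 50, "dx": 0, "dy": 0, "dz": 0, "ax": 0, "ay": 0, "az": 0},
    {"fingers": 80, "dx": 0, "dy": 0, "dz": 0, "ax": 0, "ay": 0, "az": 0},
    {"fingers": 80, "dx": 0, "dy": 0, "dz": 0, "ax": 0, "ay": 0, "az": 0},
    {"fingers": 80, "dx": 0, "dy": 0, "dz": 0, "ax": 0, "ay": 0, "az": 0},
    {"fingers": 80, "dx": 0, "dy": 0, "dz": 0, "ax": 0, "ay": 0, "az": 0},
  ],
  force=20,
)

```text
t: 6.6
tcp_pos: [0.6441, -0.1346, 0.0742]
tool_rot: [-0.566, 0.367, -0.402, 0.62]
wrist_force: [-9.4, 1.4, 15.8]
grip_width: 0.0588
```

```bash
python3 fr.py; ls -t pics|head -1
```

```text
t 6.95 tcp [ 0.6441 -0.1346  0.0742] w 0.058928247760604166 force tool mean [ -0.14   -18.4998  -2.434 ] std [0.3989 0.4451 0.3198]
f6.95.png
```

View pics/f6.95.png

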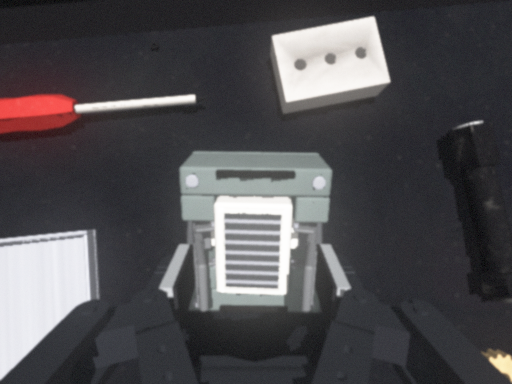

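Call:
step_arm(
  increments=[
    {"fingers": 78, "dx": 0, "dy": -0.4, "dz": 0, "ax": 0, "ay": 0, "az": 0},
    {"fingers": 78, "dx": 0, "dy": -0.7, "dz": 0, "ax": 0, "ay": 0, "az": 0},
    {"fingers": 78, "dx": 0, "dy": -0.7, "dz": 0, "ax": 0, "ay": 0, "az": 0},
    {"fingers": 78, "dx": 0, "dy": -0.7, "dz": 0, "ax": 0, "ay": 0, "az": 0},
  ],
  force=20,
)

```text
t: 7.5
tcp_pos: [0.6412, -0.1342, 0.0803]
tool_rot: [-0.566, 0.367, -0.402, 0.62]
wrist_force: [-1.0, 0.1, -0.0]
grip_width: 0.0591
```

```bash
python3 fr.py
```

```text
t 7.85 tcp [ 0.6412 -0.1343  0.0805] w 0.05914381875951785 force tool mean [-0.0544  0.01   -0.181 ] std [0.4073 0.4327 0.5138]
```

Now centred and off the deck, so squeeze further.

Call:
step_arm(
  increments=[
    {"fingers": 95, "dx": 0, "dy": 0, "dz": 0, "ax": 0, "ay": 0, "az": 0},
    {"fingers": 108, "dx": 0, "dy": 0, "dz": 0, "ax": 0, "ay": 0, "az": 0},
    {"fingers": 108, "dx": 0, "dy": 0, "dz": 0, "ax": 0, "ay": 0, "az": 0},
    {"fingers": 108, "dx": 0, "dy": 0, "dz": 0, "ax": 0, "ay": 0, "az": 0},
  ],
  force=20,
)

```text
t: 8.4
tcp_pos: [0.6408, -0.1342, 0.0819]
tool_rot: [-0.566, 0.367, -0.402, 0.62]
wrist_force: [-4.9, 1.1, 10.1]
grip_width: 0.0494
```

```bash
python3 fr.py; cp pics/$(ls -t pics|head -1) pics/sq.png
```

```text
t 8.75 tcp [ 0.6408 -0.1342  0.0819] w 0.04949344091594241 force tool mean [ -0.6041 -11.3792  -1.4236] std [0.403  0.4771 0.5745]
```

View pics/sq.png

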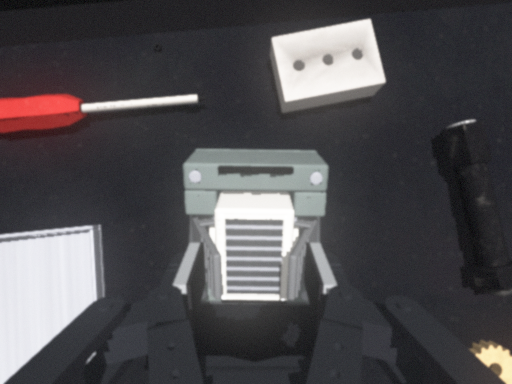

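Run:
```python
from fit import *
st=arm.get_state()
im,d=arm.read_camera("wrist")
W=cloud("wrist",d,st);Q=W-DECK;Q=np.stack([Q@S,Q@Y,Q@N],-1)
m=(im.min(2)>150)&(abs(Q[...,0])<.04)&(abs(Q[...,1])<.022)
p=Q[m];print(np.percentile(p,[2,25,50,75,98],axis=0))
```

```text
[[-0.026  -0.0197 -0.0039]
 [-0.0013 -0.0107  0.0059]
 [ 0.0159  0.0007  0.0178]
 [ 0.0247  0.0118  0.0187]
 [ 0.0359  0.0202  0.0385]]
```

The cartridge top is now 18 mm above the deck, so it has popped up. Next, release the tabs and back off along the normal.

Call:
step_arm(
  increments=[
    {"fingers": 70, "dx": 0, "dy": 0, "dz": 0, "ax": 0, "ay": 0, "az": 0},
    {"fingers": 30, "dx": 0, "dy": 0, "dz": 0, "ax": 0, "ay": 0, "az": 0},
    {"fingers": 0, "dx": 0, "dy": 0, "dz": 0, "ax": 0, "ay": 0, "az": 0},
    {"fingers": 0, "dx": 0, "dy": 0, "dz": 0, "ax": 0, "ay": 0, "az": 0},
    {"fingers": 0, "dx": 0, "dy": -3, "dz": 0, "ax": 0, "ay": 0, "az": 0},
    {"fingers": 0, "dx": 0, "dy": -7, "dz": 0, "ax": 0, "ay": 0, "az": 0},
    {"fingers": 0, "dx": 0, "dy": -9, "dz": 0, "ax": 0, "ay": 0, "az": 0},
    {"fingers": 0, "dx": 0, "dy": -9, "dz": 0, "ax": 0, "ay": 0, "az": 0},
  ],
)

```text
t: 9.85
tcp_pos: [0.6047, -0.1311, 0.1657]
tool_rot: [-0.566, 0.366, -0.4, 0.621]
wrist_force: [-0.1, 0.2, 0.0]
grip_width: 0.0857
```

Run:
```python
from fit import *
st=arm.get_state();print(st["t"],st["qpos"])
im,d=arm.read_camera("wrist");save("w6",im);np.savez("w6.npz",im=im,d=d)
W=cloud("wrist",d,st);Q=W-DECK;Q=np.stack([Q@S,Q@Y,Q@N],-1)
m=(im.min(2)>100)&(abs(Q[...,0])<.045)&(abs(Q[...,1])<.03)&(abs(Q[...,2]-.018)<.006)
p=Q[m];print("top plane",len(p),np.percentile(p,[1,2,50,98,99],axis=0))
q=(p[:,:2]*1000).astype(np.float32);print(cv2.minAreaRect(q))
near=(abs(Q[...,0])<.02)&(abs(Q[...,1])<.045)&(Q[...,2]>.022)&(Q[...,2]<.042)
for sg in(1,-1):
    p=Q[near&(Q[...,1]*sg>.022)];print(sg,len(p),np.percentile(p,[2,50,98],axis=0).round(4).tolist())
for sx in (1,-1):
    inc(DECK+.10*N,sx*S,-N)
```

```text
9.85 [ 0.1553  0.5022  0.0644  1.9787 -0.315   0.2511 -1.1678]
top plane 3300 [[-0.0279 -0.02    0.0132]
 [-0.0267 -0.0195  0.0144]
 [ 0.0005 -0.0001  0.0182]
 [ 0.0245  0.0277  0.0198]
 [ 0.0247  0.0286  0.0201]]
((-1.6255683898925781, 0.011653900146484375), (54.341156005859375, 59.3245735168457), 0.40779903531074524)
1 281 [[-0.0107, 0.0286, 0.0229], [0.0011, 0.0303, 0.0361], [0.0117, 0.0335, 0.0382]]
-1 280 [[-0.0118, -0.0348, 0.023], [0.0009, -0.0316, 0.0366], [0.0107, -0.0301, 0.0387]]
d cm [-0.178  0.99  -0.037] a deg [ -0.05 -90.06   0.12] |a| 90.1 dist mm 10.0647167197804
d cm [-0.178  0.99  -0.037] a deg [-0.12 89.94 -0.05] |a| 89.9 dist mm 10.0647167197804
```

View pics/w6.png

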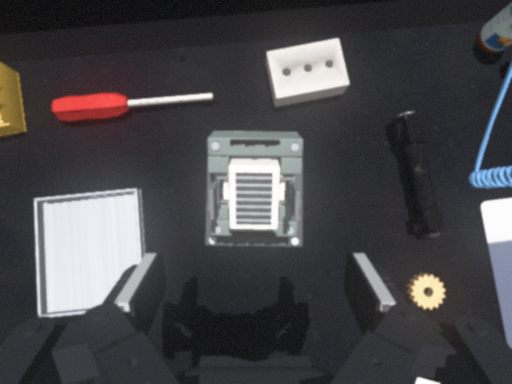

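Run:
```python
from fit import *
z=np.load("w6.npz");d=z["d"];st=arm.get_state();W=cloud("wrist",d,st);Q=W-DECK;Q=np.stack([Q@S,Q@Y,Q@N],-1)
for a in range(-60,61,6):
    m=(abs(Q[...,0]*1000-a)<3)&(abs(Q[...,1])<.012)
    print(a,m.sum(),np.percentile(Q[m][:,2],[5,50,95])*1000 if m.any() else "")
```

```text
-60 0 
-54 0 
-48 0 
-42 185 [-2.0769  0.1559  1.4552]
-36 23 [-1.8316 -1.0626 -0.2334]
-30 63 [15.4552 17.1381 18.7774]
-24 205 [16.1676 17.3532 18.6929]
-18 204 [16.0339 17.4766 18.4032]
-12 210 [16.1714 17.3995 18.4641]
-6 210 [16.1241 17.3494 18.3925]
0 211 [16.1731 17.2704 18.3075]
6 226 [16.0435 17.1258 18.3823]
12 2565 [ 17.3774 187.2279 191.1728]
18 258 [-37.6857  16.8727  18.3737]
24 376 [-9.0705  8.8606 17.437 ]
30 201 [-2.7487 -1.5663 -0.5812]
36 295 [-90.2513  -1.8752   0.853 ]
42 445 [-92.5955 -20.2303   0.5156]
48 131 [-95.9726 -94.3504 -92.5137]
54 131 [-98.5148 -97.0905 -95.0419]
60 132 [-101.5819  -99.7791  -98.1425]
```

Call:
step_arm(
  increments=[
    {"fingers": 0, "dx": 0, "dy": 0, "dz": 0, "ax": 0, "ay": -10, "az": 0},
    {"fingers": 0, "dx": 0, "dy": 0, "dz": 0, "ax": 0, "ay": -20, "az": 0},
    {"fingers": 0, "dx": 0, "dy": 0, "dz": 0, "ax": 0, "ay": -30, "az": 0},
    {"fingers": 0, "dx": 0, "dy": 0, "dz": 0, "ax": 0, "ay": -40, "az": 0},
    {"fingers": 0, "dx": 0, "dy": 0, "dz": 0, "ax": 0, "ay": -50, "az": 0},
    {"fingers": 0, "dx": 0, "dy": 0, "dz": 0, "ax": 0, "ay": -60, "az": 0},
    {"fingers": 0, "dx": 0, "dy": 0, "dz": 0, "ax": 0, "ay": -70, "az": 0},
    {"fingers": 0, "dx": 0, "dy": 0, "dz": 0, "ax": 0, "ay": -80, "az": 0},
    {"fingers": 0, "dx": 0, "dy": 0, "dz": 0, "ax": 0, "ay": -90, "az": 0},
    {"fingers": 0, "dx": 0, "dy": 0, "dz": 0, "ax": 0, "ay": -90, "az": 0},
    {"fingers": 0, "dx": 0, "dy": 0, "dz": 0, "ax": 0, "ay": -90, "az": 0},
  ],
)

```text
t: 11.28
tcp_pos: [0.6042, -0.1308, 0.1636]
tool_rot: [-0.684, 0.697, 0.115, 0.18]
wrist_force: [-0.1, 0.1, -0.3]
grip_width: 0.0853
```

Run:
```python
from fit import *
st=arm.get_state();print(st["t"],st["qpos"],st["tcp_pos"])
inc(DECK+.055*N-.0015*S-.0015*Y,S,-N)
im,d=arm.read_camera("wrist");save("w7",im);np.savez("w7.npz",im=im,d=d)
W=cloud("wrist",d,st);Q=W-DECK;Q=np.stack([Q@S,Q@Y,Q@N],-1)
m=(im.min(2)>100)&(abs(Q[...,0])<.045)&(abs(Q[...,1])<.024)&(abs(Q[...,2]-.018)<.005)
p=Q[m];print("top plane",len(p),np.percentile(p,[1,2,50,98,99],axis=0))
Rt=rot(st["tool_rot"]).as_matrix();F=(W-st["tcp_pos"])@Rt
f=(abs(F[...,2])<.012)&(F[...,1]>-.05)&(F[...,1]<.02)&(abs(F[...,0])>.03)&(abs(F[...,0])<.06)
for sg in (1,-1):
    p=F[f&(F[...,0]*sg>0)];print("finger",sg,len(p),np.percentile(p,[1,25,50,75,99],axis=0).round(4).tolist() if len(p) else "")
```

```text
11.275 [ 0.3753  0.516  -0.2545  1.9728  0.3499  0.2601 -0.2346] [ 0.6042 -0.1308  0.1636]
d cm [-0.138  5.414  0.026] a deg [ 0.01 -0.22  0.03] |a| 0.2 dist mm 54.158827039513646
top plane 3291 [[-0.0287 -0.019   0.0148]
 [-0.0281 -0.0186  0.0154]
 [-0.0024  0.0017  0.0181]
 [ 0.0231  0.0195  0.0196]
 [ 0.0238  0.0197  0.0199]]
finger 1 2586 [[0.0422, -0.0499, -0.0096], [0.0426, -0.0428, 0.0007], [0.0428, -0.0352, 0.0075], [0.0466, -0.0262, 0.0109], [0.0559, -0.0136, 0.012]]
finger -1 2417 [[-0.0561, -0.0499, -0.0094], [-0.0468, -0.0427, 0.0004], [-0.043, -0.035, 0.0075], [-0.0428, -0.0261, 0.0102], [-0.0423, -0.0135, 0.012]]
```

View pics/w7.png

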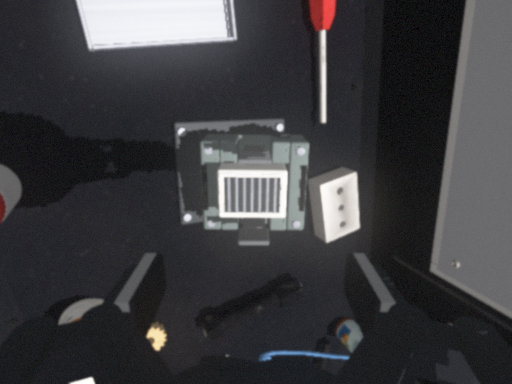

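Call:
step_arm(
  increments=[
    {"fingers": 40, "dx": -0.22, "dy": 4, "dz": 0, "ax": 0, "ay": -0.2, "az": 0},
    {"fingers": 68, "dx": -0.22, "dy": 7, "dz": 0, "ax": 0, "ay": -0.2, "az": 0},
    {"fingers": 68, "dx": -0.22, "dy": 8.7, "dz": 0, "ax": 0, "ay": -0.2, "az": 0},
    {"fingers": 68, "dx": -0.22, "dy": 8.7, "dz": 0, "ax": 0, "ay": -0.2, "az": 0},
    {"fingers": 68, "dx": -0.22, "dy": 8.7, "dz": 0, "ax": 0, "ay": -0.2, "az": 0},
    {"fingers": 68, "dx": -0.22, "dy": 8.7, "dz": 0, "ax": 0, "ay": -0.2, "az": 0},
  ],
)

```text
t: 12.08
tcp_pos: [0.638, -0.1341, 0.0848]
tool_rot: [-0.684, 0.698, 0.117, 0.18]
wrist_force: [-0.2, 1.0, 0.6]
grip_width: 0.0625
```

Run:
```python
from fit import *
st=arm.get_state();print(st["t"],st["wrist_force"],st["grip_width"])
q=st["tcp_pos"]-DECK;print("tcp in deck",q@S,q@Y,q@N)
im,d=arm.read_camera("wrist");save("w8",im);np.savez("w8.npz",im=im,d=d)
W=cloud("wrist",d,st);Q=W-DECK;Q=np.stack([Q@S,Q@Y,Q@N],-1)
m=(im.min(2)>100)&(abs(Q[...,0])<.032)&(abs(Q[...,1])<.024)&(abs(Q[...,2]-.018)<.005)
p=Q[m];print("top plane",len(p),np.percentile(p,[1,2,50,98,99],axis=0))
Rt=rot(st["tool_rot"]).as_matrix();F=(W-st["tcp_pos"])@Rt
f=(abs(F[...,2])<.012)&(F[...,1]>-.05)&(F[...,1]<.02)&(abs(F[...,0])>.028)&(abs(F[...,0])<.05)&(Q[...,2]>.004)
for sg in (1,-1):
    p=F[f&(F[...,0]*sg>0)];print("finger",sg,len(p),np.percentile(p,[1,25,50,75,99],axis=0).round(4).tolist() if len(p) else "")
```

```text
12.075 [-0.2263  1.0486  0.5818] 0.06246033956173013
tcp in deck -0.0013040372905805207 -0.002006637004066463 0.02340690813542366
top plane 4560 [[-0.0288 -0.0194  0.0137]
 [-0.0283 -0.019   0.0143]
 [-0.0022  0.0016  0.0181]
 [ 0.0236  0.0197  0.0197]
 [ 0.024   0.0199  0.0198]]
finger 1 2179 [[0.0309, -0.0492, -0.0096], [0.0312, -0.0386, 0.0016], [0.032, -0.0302, 0.0077], [0.0366, -0.0204, 0.011], [0.0488, -0.0061, 0.012]]
finger -1 2082 [[-0.0488, -0.0491, -0.0096], [-0.0369, -0.0387, 0.0013], [-0.0319, -0.0302, 0.0077], [-0.0314, -0.0202, 0.0102], [-0.0311, -0.0057, 0.012]]
```

View pics/w8.png

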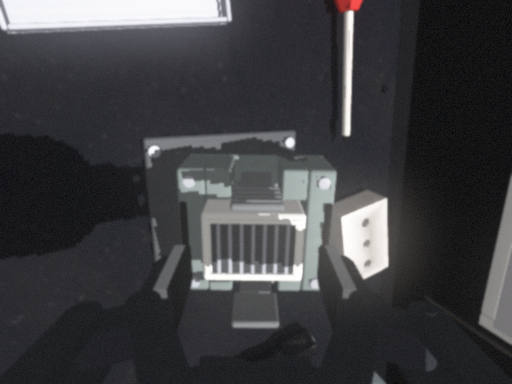

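Call:
step_arm(
  increments=[
    {"fingers": 68, "dx": -0.07, "dy": 0.7, "dz": -0.05, "ax": 0, "ay": 0, "az": 0},
    {"fingers": 68, "dx": -0.07, "dy": 1.35, "dz": -0.05, "ax": 0, "ay": 0, "az": 0},
    {"fingers": 68, "dx": -0.07, "dy": 1.35, "dz": -0.05, "ax": 0, "ay": 0, "az": 0},
    {"fingers": 68, "dx": -0.07, "dy": 1.35, "dz": -0.05, "ax": 0, "ay": 0, "az": 0},
    {"fingers": 68, "dx": -0.07, "dy": 1.35, "dz": -0.05, "ax": 0, "ay": 0, "az": 0},
  ],
)

```text
t: 12.75
tcp_pos: [0.6428, -0.135, 0.0722]
tool_rot: [-0.684, 0.698, 0.117, 0.179]
wrist_force: [0.3, -0.3, 0.2]
grip_width: 0.0623
```

```bash
python3 - <<'E'
from h import *
st=arm.get_state();q=st["tcp_pos"]-DECK;print("tcp in deck",q@S,q@Y,q@N)
E
python3 fr.py;  cp pics/$(ls -t pics|head -1) pics/g1.png
```

```text
tcp in deck -0.0019965982315119034 -0.0024902564579562638 0.009862144701807317
t 13.1 tcp [ 0.6428 -0.135   0.0722] w 0.06298553260063465 force tool mean [-0.0932 -0.1568 -0.2513] std [0.3411 0.585  0.4042]
```

View pics/g1.png

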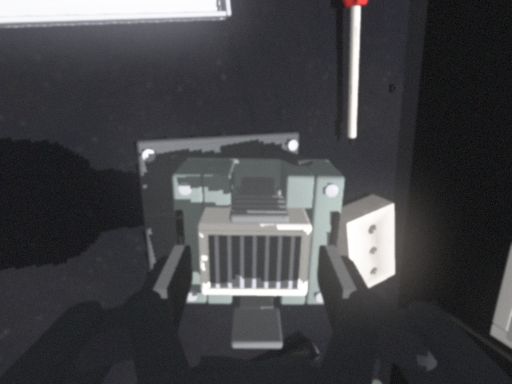

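Call:
step_arm(
  increments=[
    {"fingers": 90, "dx": 0, "dy": 0, "dz": 0, "ax": 0, "ay": 0, "az": 0},
    {"fingers": 110, "dx": 0, "dy": 0, "dz": 0, "ax": 0, "ay": 0, "az": 0},
    {"fingers": 130, "dx": 0, "dy": 0, "dz": 0, "ax": 0, "ay": 0, "az": 0},
    {"fingers": 130, "dx": 0, "dy": 0, "dz": 0, "ax": 0, "ay": 0, "az": 0},
    {"fingers": 130, "dx": 0, "dy": 0, "dz": 0, "ax": 0, "ay": 0, "az": 0},
  ],
  force=35,
)

```text
t: 13.78
tcp_pos: [0.6427, -0.135, 0.0722]
tool_rot: [-0.684, 0.698, 0.117, 0.179]
wrist_force: [-0.8, -0.1, 1.8]
grip_width: 0.0525
```

```bash
python3 fr.py
```

```text
t 14.125 tcp [ 0.6428 -0.135   0.0721] w 0.05236266534060309 force tool mean [-0.4552 -2.0164  0.056 ] std [0.3457 0.2848 0.459 ]
```

Call:
step_arm(
  increments=[
    {"fingers": 140, "dx": 0, "dy": -0.5, "dz": 0, "ax": 0, "ay": 0, "az": 0},
    {"fingers": 140, "dx": 0, "dy": -1.2, "dz": 0, "ax": 0, "ay": 0, "az": 0},
    {"fingers": 140, "dx": 0, "dy": -2.4, "dz": 0, "ax": 0, "ay": 0, "az": 0},
    {"fingers": 140, "dx": 0, "dy": -4, "dz": 0, "ax": 0, "ay": 0, "az": 0},
    {"fingers": 140, "dx": 0, "dy": -6, "dz": 0, "ax": 0, "ay": 0, "az": 0},
    {"fingers": 140, "dx": 0, "dy": -8, "dz": 0, "ax": 0, "ay": 0, "az": 0},
    {"fingers": 140, "dx": 0, "dy": -8, "dz": 0, "ax": 0, "ay": 0, "az": 0},
  ],
  force=35,
)

```text
t: 15.05
tcp_pos: [0.6104, -0.1324, 0.1476]
tool_rot: [-0.683, 0.698, 0.118, 0.181]
wrist_force: [-0.6, -0.5, -1.5]
grip_width: 0.0522
```

Run:
```python
from fit import *
st=arm.get_state();print(st["t"],st["wrist_force"],st["grip_width"],st["qpos"])
im,d=arm.read_camera("wrist");save("w9",im)
# tray pose from top cam first picture
z=np.load("top0.npz");d0=z["d"];i0=z["im"];Wt=cloud("top",d0)
m=(i0.min(2)>130)&(Wt[...,0]>.44)&(Wt[...,0]<.68)&(Wt[...,1]>.12)&(Wt[...,1]<.35)&(abs(Wt[...,2])<.012)
P=Wt[m];print(len(P),P.mean(0),cv2.minAreaRect((P[:,:2]*1000).astype(np.float32)),np.median(P[:,2]))
tr=np.array([.557,.228]);
for yaw in (0.0,0.12,0.2,.35):
    x=np.array([np.cos(yaw),np.sin(yaw),0]);print(yaw);inc([*tr,.15],x,np.array([0,0,-1.]))
```

```text
15.05 [-0.5677 -0.451  -1.4698] 0.052237486900531836 [ 0.3558  0.5461 -0.2279  1.9767  0.3754  0.2181 -0.2551]
3476 [0.5565 0.2338 0.0031] ((560.3861083984375, 234.118408203125), (154.31216430664062, 170.50680541992188), 82.60993194580078) 0.003023595705587856
0.0
d cm [-7.644 -3.888 35.399] a deg [ 1.15 -5.12 24.32] |a| 24.9 dist mm 364.228086331593
0.12
d cm [-7.644 -3.888 35.399] a deg [  2.61 -11.89  24.25] |a| 27.1 dist mm 364.228086331593
0.2
d cm [-7.644 -3.888 35.399] a deg [  3.59 -16.4   24.16] |a| 29.4 dist mm 364.228086331593
0.35
d cm [-7.644 -3.888 35.399] a deg [  5.41 -24.87  23.93] |a| 34.9 dist mm 364.228086331593
```

View pics/w9.png

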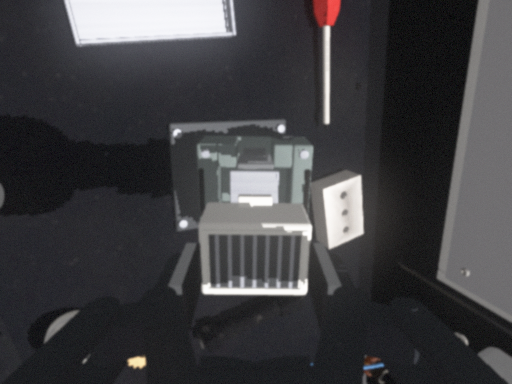

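Lifted clear. The white cartridge is held between the fingers at px (255,250). The tray centre measures (0.557,0.234) with a yaw of about −0.13. Next, level the tool and go above the tray.

Run:
```python
from h import *
yaw=-.1
inc([.557,.234,.15],np.array([np.cos(yaw),np.sin(yaw),0]),np.array([0,0,-1.]))
```

```text
d cm [-7.693 -3.911 35.996] a deg [-0.06  0.53 24.34] |a| 24.3 dist mm 370.16448060904827
```

Call:
step_arm(
  increments=[
    {"fingers": 140, "dx": -1.5, "dy": -3, "dz": 3, "ax": 0, "ay": 0, "az": 4},
    {"fingers": 140, "dx": -2.5, "dy": -3.9, "dz": 7, "ax": 0, "ay": 0.5, "az": 10},
    {"fingers": 140, "dx": -3.5, "dy": -3.9, "dz": 12, "ax": 0, "ay": 0.5, "az": 16},
    {"fingers": 140, "dx": -4.5, "dy": -3.9, "dz": 17, "ax": 0, "ay": 0.5, "az": 22},
    {"fingers": 140, "dx": -5.5, "dy": -3.9, "dz": 22, "ax": 0, "ay": 0.5, "az": 24.3},
    {"fingers": 140, "dx": -6.5, "dy": -3.9, "dz": 27, "ax": 0, "ay": 0.5, "az": 24.3},
    {"fingers": 140, "dx": -7.2, "dy": -3.9, "dz": 32, "ax": 0, "ay": 0.5, "az": 24.3},
    {"fingers": 140, "dx": -7.7, "dy": -3.9, "dz": 36, "ax": 0, "ay": 0.5, "az": 24.3},
    {"fingers": 140, "dx": -7.7, "dy": -3.9, "dz": 36, "ax": 0, "ay": 0.5, "az": 24.3},
    {"fingers": 140, "dx": -7.7, "dy": -3.9, "dz": 36, "ax": 0, "ay": 0.5, "az": 24.3},
    {"fingers": 140, "dx": -7.7, "dy": -3.9, "dz": 36, "ax": 0, "ay": 0.5, "az": 24.3},
  ],
  force=35,
)

```text
t: 16.48
tcp_pos: [0.5575, 0.2319, 0.1495]
tool_rot: [-0.706, 0.706, -0.036, 0.036]
wrist_force: [-0.5, 0.0, -1.0]
grip_width: 0.0527
```

Run:
```python
from h import *
yaw=-.1
st=arm.get_state();print(st["t"],st["tcp_pos"],st["wrist_force"],st["grip_width"])
inc([.557,.234,.028+.0045],np.array([np.cos(yaw),np.sin(yaw),0]),np.array([0,0,-1.]))
im,d=arm.read_camera("wrist");save("w10",im)
im,d=arm.read_camera("scene");save("s10",cv2.resize(im[60:280,60:360],None,fx=2.4,fy=2.4))
W=cloud("top",arm.read_camera("top")[1])
```

```text
16.475 [0.5575 0.2319 0.1495] [-0.4735  0.0422 -1.0313] 0.052650791968562004
d cm [-0.081 11.698  0.214] a deg [ 0.04 -0.12  0.04] |a| 0.1 dist mm 117.00470018784308
```

View pics/w10.png

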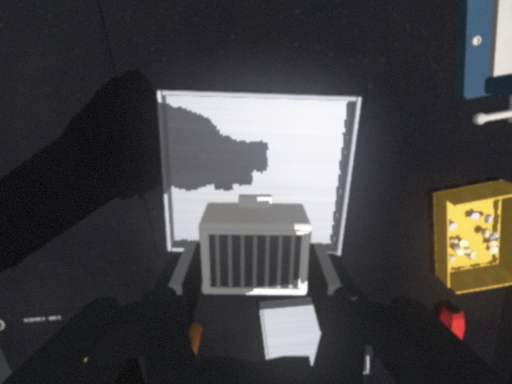

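View pics/s10.png

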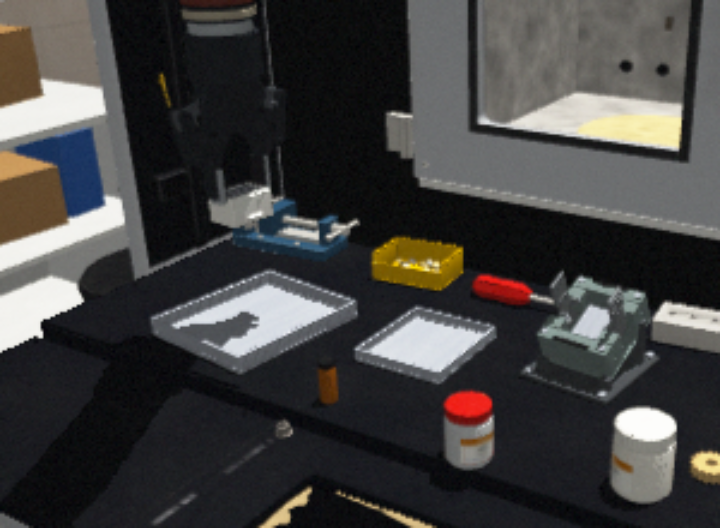

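Level and above the large tray, which is at scene crop px (255,318), with the dock empty behind it. Descending.

Call:
step_arm(
  increments=[
    {"fingers": 140, "dx": -0.08, "dy": 4, "dz": 0.2, "ax": 0, "ay": 0, "az": 0},
    {"fingers": 140, "dx": -0.08, "dy": 8, "dz": 0.2, "ax": 0, "ay": 0, "az": 0},
    {"fingers": 140, "dx": -0.08, "dy": 10.5, "dz": 0.2, "ax": 0, "ay": 0, "az": 0},
    {"fingers": 140, "dx": -0.08, "dy": 11.6, "dz": 0.2, "ax": 0, "ay": 0, "az": 0},
    {"fingers": 140, "dx": -0.08, "dy": 11.6, "dz": 0.2, "ax": 0, "ay": 0, "az": 0},
    {"fingers": 140, "dx": -0.08, "dy": 11.6, "dz": 0.2, "ax": 0, "ay": 0, "az": 0},
  ],
)

```text
t: 17.38
tcp_pos: [0.558, 0.2352, 0.0352]
tool_rot: [0.707, -0.706, 0.035, -0.037]
wrist_force: [0.1, -0.5, -1.0]
grip_width: 0.0524
```

Call:
step_arm(
  increments=[
    {"fingers": 140, "dx": 0, "dy": 0.2, "dz": 0, "ax": 0, "ay": 0, "az": 0},
    {"fingers": 140, "dx": 0, "dy": 0.4, "dz": 0, "ax": 0, "ay": 0, "az": 0},
    {"fingers": 140, "dx": 0, "dy": 0.4, "dz": 0, "ax": 0, "ay": 0, "az": 0},
    {"fingers": 140, "dx": 0, "dy": 0.4, "dz": 0, "ax": 0, "ay": 0, "az": 0},
  ],
)

```text
t: 17.88
tcp_pos: [0.5579, 0.2352, 0.0312]
tool_rot: [0.707, -0.706, 0.035, -0.037]
wrist_force: [-0.4, 0.4, -0.9]
grip_width: 0.0521
```

```bash
python3 fr.py
```

```text
t 18.225 tcp [0.558  0.2352 0.0312] w 0.052352253378693585 force tool mean [0.0954 1.0467 0.2063] std [0.352  0.2946 0.4798]
```

Still hanging, at about 1 N of weight. I'll go down in small steps.

Call:
step_arm(
  increments=[
    {"fingers": 140, "dx": 0, "dy": 0.15, "dz": 0, "ax": 0, "ay": 0, "az": 0},
    {"fingers": 140, "dx": 0, "dy": 0.3, "dz": 0, "ax": 0, "ay": 0, "az": 0},
    {"fingers": 140, "dx": 0, "dy": 0.3, "dz": 0, "ax": 0, "ay": 0, "az": 0},
    {"fingers": 140, "dx": 0, "dy": 0.3, "dz": 0, "ax": 0, "ay": 0, "az": 0},
  ],
)

```text
t: 18.77
tcp_pos: [0.558, 0.2352, 0.0281]
tool_rot: [0.707, -0.706, 0.035, -0.037]
wrist_force: [0.3, 0.2, -1.3]
grip_width: 0.0528
```

```bash
python3 fr.py
```

```text
t 19.125 tcp [0.558  0.2352 0.0282] w 0.05259764044702231 force tool mean [-0.0581  1.5921  0.1733] std [0.3836 0.5069 0.3341]
```

Call:
step_arm(
  increments=[
    {"fingers": 140, "dx": 0, "dy": 0.1, "dz": 0, "ax": 0, "ay": 0, "az": 0},
    {"fingers": 140, "dx": 0, "dy": 0.2, "dz": 0, "ax": 0, "ay": 0, "az": 0},
    {"fingers": 140, "dx": 0, "dy": 0.25, "dz": 0, "ax": 0, "ay": 0, "az": 0},
    {"fingers": 140, "dx": 0, "dy": 0.25, "dz": 0, "ax": 0, "ay": 0, "az": 0},
  ],
)

```text
t: 19.68
tcp_pos: [0.558, 0.2351, 0.026]
tool_rot: [0.707, -0.706, 0.035, -0.037]
wrist_force: [-1.1, -0.4, 2.1]
grip_width: 0.0524
```

```bash
python3 fr.py
```

```text
t 20.025 tcp [0.558  0.2351 0.026 ] w 0.05225817880526951 force tool mean [-1.0284 -3.5447 -1.3185] std [0.4595 1.051  0.5506]
```

Contact, with about 4–5 N of floor reaction while still held. Now release gently.

Call:
step_arm(
  increments=[
    {"fingers": 85, "dx": 0, "dy": 0, "dz": 0, "ax": 0, "ay": 0, "az": 0},
    {"fingers": 60, "dx": 0, "dy": 0, "dz": 0, "ax": 0, "ay": 0, "az": 0},
    {"fingers": 30, "dx": 0, "dy": 0, "dz": 0, "ax": 0, "ay": 0, "az": 0},
    {"fingers": 0, "dx": 0, "dy": 0, "dz": 0, "ax": 0, "ay": 0, "az": 0},
    {"fingers": 0, "dx": 0, "dy": 0, "dz": 0, "ax": 0, "ay": 0, "az": 0},
    {"fingers": 0, "dx": 0, "dy": 0, "dz": 0, "ax": 0, "ay": 0, "az": 0},
  ],
  force=20,
)

```text
t: 20.82
tcp_pos: [0.558, 0.2351, 0.026]
tool_rot: [0.707, -0.706, 0.035, -0.037]
wrist_force: [-0.6, 0.6, -0.6]
grip_width: 0.0856
```

Call:
step_arm(
  increments=[
    {"fingers": 0, "dx": 0, "dy": -2, "dz": 0, "ax": 0, "ay": 0, "az": 0},
    {"fingers": 0, "dx": 0, "dy": -5, "dz": 0, "ax": 0, "ay": 0, "az": 0},
    {"fingers": 0, "dx": 0, "dy": -9, "dz": 0, "ax": 0, "ay": 0, "az": 0},
    {"fingers": 0, "dx": 0, "dy": -13, "dz": 0, "ax": 0, "ay": 0, "az": 0},
    {"fingers": 0, "dx": 0, "dy": -15, "dz": 0, "ax": 0, "ay": 0, "az": 0},
    {"fingers": 0, "dx": 0, "dy": -15, "dz": 0, "ax": 0, "ay": 0, "az": 0},
    {"fingers": 0, "dx": 0, "dy": -15, "dz": 0, "ax": 0, "ay": 0, "az": 0},
  ],
)

```text
t: 21.7
tcp_pos: [0.5567, 0.2344, 0.1748]
tool_rot: [0.706, -0.706, 0.035, -0.036]
wrist_force: [0.7, 0.3, -0.2]
grip_width: 0.0855
```

Run:
```python
from h import *
st=arm.get_state();print(st["t"],st["tcp_pos"],st["wrist_force"],np.abs(st["qd"]).max())
im,d=arm.read_camera("wrist");save("w11",im);W=cloud("wrist",d,st)
m=(im.min(2)>60)&(abs(W[...,0]-.558)<.04)&(abs(W[...,1]-.235)<.035)&(abs(W[...,2]-.034)<.008)
P=W[m];c=P.mean(0);nn=np.linalg.svd(P-c)[2][2];print(c,np.arccos(abs(nn[2])),cv2.minAreaRect((P[:,:2]*1000).astype(np.float32)))
im,d=arm.read_camera("scene");save("s11",cv2.resize(im[120:280,100:400],None,fx=2.6,fy=2.6,interpolation=cv2.INTER_CUBIC))
im,d=arm.read_camera("top");save("t11",cv2.resize(im[100:280,100:420],None,fx=2.5,fy=2.5))
```

```text
21.7 [0.5567 0.2344 0.1748] [ 0.6603  0.3174 -0.2059] 0.013586486887542762
[0.5582 0.2389 0.0336] 0.022836252613517325 ((558.2349853515625, 237.414306640625), (40.278717041015625, 54.1192741394043), 83.12208557128906)
```

View pics/w11.png

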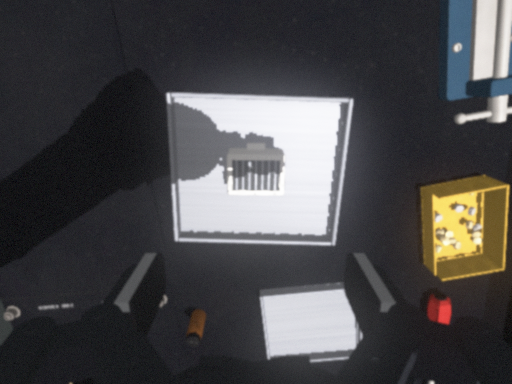

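View pics/s11.png

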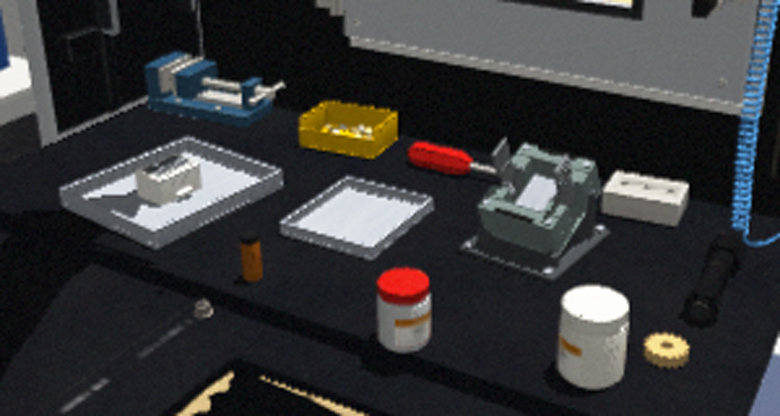

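View pics/t11.png

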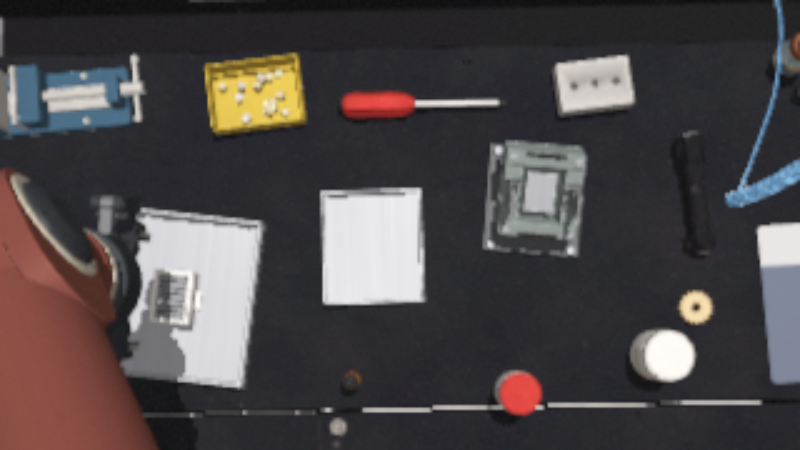

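The cartridge stands grille-up in the large tray at wrist px (255,170). Its top is at z = 0.0336, within 0.02 rad of level. The dock is empty, its tabs are out, and the bystanders haven't moved. Handing in.

```bash
python3 -c "
from h import *
print(arm.finish_job())"
```

```text
the job is handed in; nothing more can be done
None
```

The job is done and handed in at about 22 s of the 48 s. I pinched both tabs until the cartridge popped up, and let them spring back. I then gripped the cartridge by its end faces, drew it out along the deck's normal, and set it down in the larger tray. I let go and raised the gripper clear.

**Last checks:**
- **Cartridge:** it stands grille up with its top at z = 0.034 m, tilted about 0.02 rad. It is roughly 4 mm from my estimate of the tray's centre.
- **Set-down:** the wrist force went from hanging weight to about 3.5 N of net upward push while the cartridge was still gripped, so it was lowered rather than dropped.
- **Tabs:** after the release the pads measured about 68 mm apart, against 67 mm nominal at rest. In the final pictures they still look out.
- **Bystanders:** in the last scene and top pictures they look unmoved. I judged this by eye and did not measure it.

**What went wrong or disagreed:**
- **Refused move:** one move call was refused because the "fingers" value was missing. The arm did not move.
- **Axial push while pinching:** the first squeeze pushed back with about 18 N along the fingers, probably the tips touching the dock. I backed off 7 mm and it went to zero. It rose again to about 11 N at full squeeze, still under the 40 N limit.
- **Camera centring:** the wrist camera's estimates of the dock's centre differed by 1 to 2 mm. I corrected for this from the picture and checked it with the sideways force, which stayed within about 0.6 N.

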